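# Hold a tube slanted over the light box to check it for cracks

### The arm

A 7-joint arm with a two-finger parallel gripper is mounted at the origin on the work surface. World frame = base frame: x ahead of the robot, y to its left, z up, the work surface at z = 0. Lengths are in m, angles in rad, forces in N, time in s.
With the tool pointing down it reaches from about 0.4 to 0.85 m from the base axis. Payload 10.4 kg.
Tool frame: the origin (TCP) lies on the centre line of the jaws, within the pads' length; the fingertips stand 14 mm ahead of it and the grasp point (between the pads) lies 5 mm behind it (manip.tip_reach is the distance from the TCP to the fingertips, in m); z points along the fingers, y is the line along which they close (so a half turn about z gives the same grasp; the last joint's range is limited). The gripper opens to 85 mm and grips with 20 to 120 N. Pads are 22 mm wide; open, the fingers measure 114 mm over their backs; the gripper's body (76 mm by 85 mm) begins 54 mm behind the grasp point. The pads swing forward as they close: fully open they stand 13 mm farther back than shut.
Start: joints at [-1.271, 0.332, -0.065, 1.46, 0.022, 1.35, -0.088], TCP at [0.198, 0.593, 0.245] pointing down, gripper open.
Joint ranges: [-2.6, 2.6], [-0.5, 2.12], [-1.47, 1.34], [0.16, 2.42], [-1.27, 4.41], [0.06, 2.06], [-2.6, 2.6]. Speed limits (rad/s): [2.22, 2.22, 2.79, 2.79, 3.14, 3.14, 3.14].

### API

Orientations are given as a unit quaternion [x, y, z, w].
In Python, from workcell import manip gives the robot as it stands.
- The arm moves only by the shell command python3 -m pendant 'ROWS' [FORCE]. ROWS is JSON, a list of rows, each a list of 7 numbers: the shift along the tool's x, y, z in units of 50 mm (1.0 is 50 mm), then the turn, a rotation vector about the tool's x, y, z in units of 8 degrees (1.0 is 8 degrees), then the opening, from -1 (shut) to 1 (fully open), so that 0 is half open. In form: [[dx, dy, dz, ax, ay, az, jaw], ...]. A call has exactly 10 rows; each row is the pose to reach, as a shift and turn from the pose commanded when the call began, along the tool's axes at that moment; what a row does not reach only later rows make up. A row lasts 1/8 s, in which the tool goes at most 62.5 mm and 10.7 degrees, less where a joint would pass 70% of its speed; a pose out of reach is approached as far as the arm can. A call with a gripper value outside its range is refused whole. The fingers move at their own pace and stop on an object; FORCE is the grip in N (left out, the last holds). Time passes only in rows, so rows that repeat a pose let the fingers close, or fill a call up. It gives the time, the measured TCP pose, the force, the opening and the grip force at its end, in the units of the state.
- manip.get_obs(): the state, without advancing time (a new reading comes with each control period).
- manip.camera(name): name is "scene" or "side" or "wrist"; returns (picture, depth): 384x512x3 uint8, red, green, blue; 384x512 float32, m along the optical axis (not along the pixel's ray), 0 where there is no reading.
- manip.get_calibration(name): a dict with "fx", "fy", "cx", "cy" (pixels), "D" ([k1, k2, p1, p2, k3] as OpenCV has them; the pictures are not rectified), "xyz" and "orientation" of the camera in the world. Camera axes: x right, y up, looking along -z (the intrinsics and any distortion apply to the point x, -y, -z); pixel columns grow to the right and rows downward; lengths in m; the calibration is good to about 2 mm. A picture is of the moment at which its call begins: read the wrist's pose just before it. get_calibration takes no time and is no camera call; for the wrist camera it gives the pose at the moment of the call.
- manip.hand_in(): hands the job in; it is judged then, once.
Trained networks look in the newest picture that a camera, given by its name, has taken for a name from the list of things; names that differ only in an ending like _2 or _b are one class to them, and where a whole thing is asked for, a point or a joint stands for the part that bears it (a point fixed in the world has none). Each returns a list of dicts, best first, with "p" (0 to 1); they miss things now and then, are a little off and sometimes report something else, mostly with a low value. They report only what shows in the picture. A call takes as long as a camera call. They do not tell look-alikes from the thing itself.
- manip.find_in(thing, camera): "box" ([left, top, right, bottom] in pixels, round what is visible of it).
- manip.trace(thing, camera): "pixels" (384x512 bool, what is visible of it) and "box" ([left, top, right, bottom] in pixels, round what is visible of it).
- manip.tip_of(thing, camera): "pixel" ([column, row] in pixels: a listed point, or the origin of a listed thing).
The state is a dict: "clock": time; "joint_pos": joint angles; "joint_velocities": joint speeds; "tau": joint torques, N m; "position": TCP position; "ee_rot": TCP orientation; "ft_force": force on the tool from outside, world axes, zero at the start; "torque": the same for the moment, N m; "grip_width": opening from 0.0 (shut) to 1.0 (fully open); "grasp_force": force on a finger pad.
Only numpy, scipy, OpenCV 4.12 (cv2) and the standard library are available. Lean on these libraries where they do the work, as an engineer would, in place of code of your own. Each camera call takes 0.05 s, during which the arm holds its last target. There are 200 camera calls.

### The job

Set the diffuser slab down squarely on the light box's raised window, edges flush all round, without dropping it, and let go of it. Then draw the tall capped tube out of the rack, straight up, turn it to a slant of about 45 degrees (to whichever side suits) and hold it over the slab for inspection, the middle of the tube about 12 cm above the middle of the slab's top. Finish while still holding the tube there, still and clear of everything, and leave the short tube in the rack and the other things on the bench alone.

Things in the scene. Friction and masses are not known exactly. Their poses are not given: they have to be found in the camera images.
- slab: White opal acrylic diffuser slab, a plain block 100 x 44 x 16 mm (83 g), lying loose and flat on the bench on the robot's right. Origin at the centre of its underside; x along the 100 mm length, y across the 44 mm width, z up.
- window (a point): Centre of the top face of the light box's raised window. The light box is a fixed grey housing 150 x 120 mm, 38 mm tall, in the middle of the bench; from the middle of its top rises an aluminium window block with the same outline as the slab, 100 x 44 mm, 14 mm high, so its flat top is 52 mm above the bench. x along its 100 mm length, y across, z up.
- rack: Fixed grey tube rack on the robot's left, a block 60 x 190 x 50 mm. Origin at the centre of its underside; x across (60 mm), y along the row of three round holes (at y = -58, 0 and +58 mm). Holes are 32 mm wide and 45 mm deep, their floor 5 mm above the bench. The two tubes stand in the two outer holes, either way round; the middle one is empty.
- tall_tube: The tall capped tube (about 40 g): clear plastic, 115 mm long in all, body 29 mm diameter with flat foot, screw cap 35 mm diameter over the top 20 mm. Stands loosely upright in an outer hole of the rack, its top 120 mm above the bench. Origin at the centre of its foot, z along its axis towards the cap.
- tube_mid (a point): Middle of the tall tube: on its axis, 57.5 mm from the foot and 57.5 mm from the top of the cap. Axes as the tube's.
- short_tube: The short tube, like the tall one but 75 mm long, in the other outer hole, its top 80 mm above the bench. Bystander: stays in the rack. Origin at the centre of its foot.
- dish: Open glass dish, 60 mm diameter, 16 mm tall, loose on the bench. Bystander: leave it alone. Origin at the centre of its underside.
- bottle: Amber glass bottle, 52 mm diameter, 100 mm tall with its cap, loose on the bench. Bystander: leave it alone. Origin at the centre of its underside.
- beaker: Glass beaker, about 64 mm diameter, 75 mm tall, loose on the bench. Bystander: leave it alone. Origin at the centre of its underside.
- tip_box: Open partitioned box, 85 x 120 x 50 mm, loose on the bench. Bystander: leave it alone. Origin at the centre of its underside.
- timer: Flat square white timer, 60 x 60 x 18 mm, loose on the bench. Bystander: leave it alone. Origin at the centre of its underside.
- spare_box: Small carton, 60 x 90 x 35 mm, loose on the bench. Bystander: leave it alone. Origin at the centre of its underside.
- stopper: Round cork stopper, 28 mm diameter, 22 mm tall, loose on the bench. Bystander: leave it alone. Origin at the centre of its underside.
Not all that is in view belongs to the job. Leave any yellow look-alike of the slab alone.

How it is judged:
By the outcome, as a careful person would: the job done as asked, in the order asked, and still so for the second after the job is handed in, while the arm keeps its last pose, push and grip.
It also fails if it takes over 50 s, if anything falls off the work surface, if the arm or the gripper's body presses on something with over 40 N, if the wrist force passes 120 N, or if a joint passes its speed limit or range.

## Working session

There is one attempt and no reset: what is moved stays moved. The work goes in short steps, Python scripts to look and compute and a shell command to move; the robot and the scene stay as the last step left them, time stands still between calls to the robot, and variables do not carry over. Pictures are saved under pics/ and viewed, at most 13 in all, crops included, and the job is handed in when it is done.

```bash
mkdir -p pics; ls
cat > h.py <<'E'
import numpy as np, cv2
from workcell import manip
from scipy.spatial.transform import Rotation as R
def cloud(cam, depth, cal=None):
    c=cal or manip.get_calibration(cam)
    K=np.array([[c['fx'],0,c['cx']],[0,c['fy'],c['cy']],[0,0,1.]])
    h,w=depth.shape
    u,v=np.meshgrid(np.arange(w),np.arange(h))
    n=cv2.undistortPoints(np.stack([u,v],-1).reshape(-1,1,2).astype(float),K,np.array(c['D'],float)).reshape(h,w,2)
    P=np.stack([n[...,0]*depth,-n[...,1]*depth,-depth],-1)
    W=P@R.from_quat(c['orientation']).as_matrix().T+np.array(c['xyz'])
    W[depth<=0]=np.nan
    return W
def save(name,*pics):
    cv2.imwrite('pics/'+name,cv2.cvtColor(np.hstack(pics) if len(pics)>1 else pics[0],cv2.COLOR_RGB2BGR))
E
python3 - <<'E'
from h import *
o=manip.get_obs(); print(o)
for cam in ['scene','side','wrist']:
    p,d=manip.camera(cam); np.savez('/tmp/'+cam,p=p,d=d); save(cam+'0.png',p)
    c=manip.get_calibration(cam);print(cam,c['xyz'],c['D'],c['fx'])
    W=cloud(cam,d)
    for t in ['slab','window','rack','tall_tube','short_tube']:
        if t=='window':
            for r in manip.tip_of(t,cam)[:2]:
                u,v=map(int,r['pixel']);print(cam,t,round(r['p'],2),u,v,W[v,u].round(3) if 0<=v<384 and 0<=u<512 else '')
        else:
            for r in manip.trace(t,cam)[:3]:
                m=r['pixels'];q=W[m];print(cam,t,round(r['p'],2),np.round(r['box']),np.nanmedian(q,0).round(3),np.nanpercentile(q[:,2],98).round(3),p[m].mean(0).round())
E
```

```text
pics
{'clock': 0.0, 'joint_pos': array([-1.27061227,  0.33287441, -0.06469958,  1.46094907,  0.02156655,
        1.34991954, -0.08850735]), 'joint_velocities': array([ 4.22104853e-04,  1.84337506e-04,  5.52031744e-04,  8.04851066e-04,
       -9.02474732e-05,  1.92849500e-04,  8.43604784e-04]), 'tau': array([-1.26377981e-03, -6.25431776e+01,  4.82964457e-02, -3.91617036e+01,
        1.62019447e-02,  9.59162659e-03,  3.59040473e-05]), 'position': array([0.19813384, 0.59237622, 0.24451063]), 'ee_rot': array([ 1.60689276e-01,  9.87004775e-01, -7.21506630e-04, -9.90468102e-05]), 'ft_force': array([-0.58544616,  0.1670868 , -0.17744152]), 'torque': array([ 0.018965  ,  0.00180922, -0.01140264]), 'grasp_force': 0.0, 'grip_width': 0.9958741003918516}
scene [ 1.14589682 -0.65940353  1.14083286] [-0.09100327  0.          0.          0.          0.        ] 450.9853828146125
scene slab 0.97 [175. 232. 212. 251.] [ 0.526 -0.252  0.016] 0.021 [232. 232. 228.]
scene slab 0.84 [134. 249. 169. 278.] [ 0.5   -0.397  0.015] 0.02 [234. 218.  12.]
scene slab 0.75 [174. 291. 192. 328.] [ 0.674 -0.42   0.
[... 583 characters left out ...]
     0.        ] 415.2271329328033
side slab 0.91 [224. 240. 261. 277.] [ 0.367 -0.161  0.014] 0.016 [234. 213. 106.]
side slab 0.84 [337. 275. 375. 321.] [ 0.484 -0.398  0.015] 0.018 [238. 217. 108.]
side slab 0.73 [302. 318. 348. 373.] [ 0.351 -0.436  0.014] 0.017 [231. 210. 104.]
side window 0.63 265 185 [ 0.566 -0.022  0.051]
side rack 0.59 [149. 131. 199. 172.] [0.456 0.292 0.035] 0.049 [106. 109. 104.]
side short_tube 0.64 [152. 131. 164. 139.] [0.468 0.372 0.07 ] 0.078 [ 83. 112. 156.]
side short_tube 0.52 [204. 122. 249. 151.] [0.666 0.276 0.034] 0.047 [ 57. 112.  68.]
wrist [0.12685496 0.61771866 0.37403918] [0.01122477 0.         0.         0.         0.        ] 339.00693068318594
```

View pics/scene0.png

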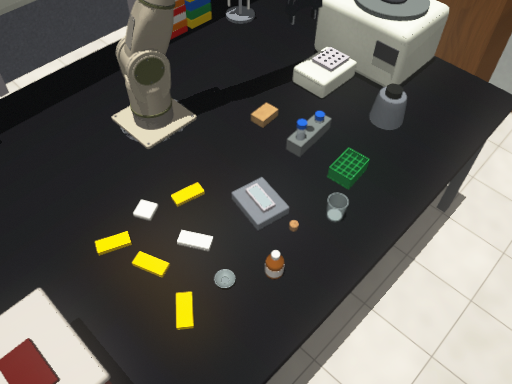

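View pics/side0.png

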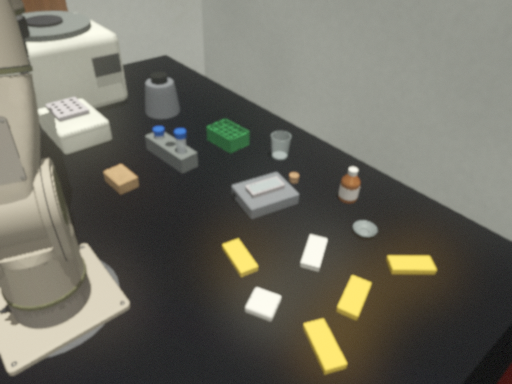

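The scene picture shows the white slab at (195,240), light box with window at (260,195), and rack with two blue-capped tubes at (302,124) and (320,116). The side picture agrees: slab (314,252), window (265,185), tubes (158,131) and (180,134). I'll fit the geometry from depth.

```bash
cat > fit.py <<'E'
from h import *
for cam in ['scene','side']:
    f=np.load('/tmp/'+cam+'.npz');p,d=f['p'].astype(int),f['d'];W=cloud(cam,d)
    def box(c,r,zlo,zhi,name,extra=None):
        m=(np.hypot(W[...,0]-c[0],W[...,1]-c[1])<r)&(W[...,2]>zlo)&(W[...,2]<zhi)
        if extra is not None:m&=extra
        q=W[m]
        if len(q)<8: print(cam,name,'few');return
        (cx,cy),s,a=cv2.minAreaRect((q[:,:2]*1000).astype(np.float32)); print(cam,name,len(q),'c',round(cx,1),round(cy,1),'s',np.round(s,1),'a',round(a,1),'mean',(q.mean(0)*1000).round(1),'z',np.percentile(q[:,2]*1000,[5,50,95]).round(1))
    box((.526,-.252),.08,.011,.03,'slab')
    box((.566,-.02),.08,.0465,.065,'window')
    box((.566,-.02),.12,.034,.043,'lbox')
    box((.5,.3),.13,.045,.056,'rack')
    blue=(p[...,2]>p[...,0]+60)
    box((.49,.3),.15,.114,.13,'tallcap',blue)
    box((.49,.3),.15,.06,.125,'tallcap_all',blue&(W[...,1]<.31))
    box((.49,.3),.15,.06,.125,'short_all',blue&(W[...,1]>.33))
    box((.49,.3),.15,.074,.09,'shortcap',blue)
E
python3 fit.py
```

```text
scene slab 447 c 522.5 -250.0 s [100.8  47.6] a 30.0 mean [ 523.8 -251.    16. ] z [12.3 15.9 19.9]
scene window 393 c 568.5 -18.8 s [ 46.4 104.2] a 77.8 mean [570.4 -20.3  52.2] z [48.2 52.3 55.9]
scene lbox 1010 c 568.5 -19.5 s [121.2 152.3] a 78.6 mean [574.5 -25.5  38.2] z [34.7 38.  41.8]
scene rack 383 c 481.5 324.8 s [ 63.4 195.3] a 5.1 mean [488.8 311.7  48.7] z [45.5 48.3 52.9]
scene tallcap 61 c 485.2 269.9 s [30.7 34.4] a 82.4 mean [486.3 267.6 118.2] z [115.3 117.9 122. ]
scene tallcap_all 88 c 485.8 268.5 s [32.5 38.8] a 22.6 mean [487.3 264.4 115.4] z [105.7 116.7 121.6]
scene short_all 78 c 476.1 381.8 s [31.9 38.6] a 37.6 mean [477.2 378.3  75.7] z [66.2 76.6 82.7]
scene shortcap 54 c 475.8 382.2 s [31.9 37.8] a 37.6 mean [475.1 380.9  78.7] z [74.5 79.1 83.2]
side slab 568 c 520.3 -251.8 s [100.5  43.8] a 30.7 mean [ 517.9 -253.9   14.1] z [12.1 14.  16.2]
side window 381 c 565.6 -22.0 s [ 49.9 103.3] a 77.4 mean [563.9 -22.6  49.5] z [47.3 49.5 51.5]
side lbox 823 c 564.4 -22.8 s [120.2 150.2] a 79.3 mean [556.8 -31.7  35.9] z [34.2 35.6 38.8]
side rack 396 c 476.6 322.8 s [ 63.3 193.3] a 5.2 mean [473.1 311.5  47.3] z [45.2 46.7 51.7]
side tallcap 58 c 481.1 264.4 s [35.  31.8] a 46.1 mean [481.5 264.8 116.6] z [115.  116.5 118.6]
side tallcap_all 99 c 480.5 264.9 s [35.1 33.3] a 47.3 mean [479.5 260.8 113.2] z [103.6 115.4 118.1]
side short_all 76 c 470.9 381.2 s [35.4 34.8] a 29.0 mean [469.6 376.3  73.8] z [65.  75.4 78.1]
side shortcap 47 c 471.4 379.2 s [34.6 32.9] a 41.6 mean [471.7 378.5  76.5] z [74.8 76.2 78.3]
```

```bash
cat >> h.py <<'E'
def down(th):
    a=np.radians(th); y=np.array([np.cos(a),np.sin(a),0]); z=np.array([0,0,-1.])
    return np.stack([np.cross(y,z),y,z],1)
def go(pos,Rt,pose=None):
    if pose is None:
        o=manip.get_obs(); pose=(o['position'],R.from_quat(o['ee_rot']).as_matrix())
    p0,R0=pose
    d=R0.T@(np.array(pos)-p0)/.05; rv=np.degrees(R.from_matrix(R0.T@Rt).as_rotvec())/8
    print('rows',d.round(3),rv.round(3),'need rows',max(np.linalg.norm(d)*50/62.5,np.linalg.norm(rv)*8/10.7).round(1))
    return (np.array(pos),Rt)
E
python3 - <<'E'
from h import *
a=go((.53,.10,.25),down(5)); b=go((.53,-.19,.22),down(-60),a)
E
```

```text
rows [-9.418 -7.241 -0.094] [ 0.    -0.     8.313] need rows 9.5
rows [-5.778 -0.506  0.6  ] [0.    0.    8.125] need rows 6.1
```

```bash
python3 -m pendant '[[-0.9,-0.7,0,0,0,0.8,1],[-1.9,-1.4,0,0,0,1.7,1],[-2.8,-2.2,0,0,0,2.5,1],[-3.8,-2.9,0,0,0,3.3,1],[-4.7,-3.6,0,0,0,4.2,1],[-5.7,-4.3,0,0,0,5.0,1],[-6.6,-5.1,0,0,0,5.8,1],[-7.5,-5.8,0,0,0,6.6,1],[-8.5,-6.5,0,0,0,7.5,1],[-9.4,-7.2,0,0,0,8.3,1]]' 25
python3 - <<'E'
from h import *
b=go((.53,-.19,.22),down(-60))
E
```

```text
clock: 2.15
position: [0.5308, 0.1005, 0.2457]
ee_rot: [0.676, 0.737, 0.0, 0.0]
ft_force: [0.9, 1.2, 0.2]
grip_width: 0.997
grasp_force: 0.0
rows [-5.788 -0.511  0.511] [ 4.000e-03 -6.000e-03  8.111e+00] need rows 6.1
```

```bash
python3 -m pendant '[[-0.7,-0.06,0.06,0,0,1,1],[-1.4,-0.12,0.12,0,0,2,1],[-2.1,-0.2,0.2,0,0,3,1],[-2.8,-0.25,0.25,0,0,4,1],[-3.5,-0.3,0.3,0,0,5,1],[-4.2,-0.37,0.37,0,0,6,1],[-4.9,-0.43,0.43,0,0,7,1],[-5.5,-0.5,0.5,0,0,7.8,1],[-5.8,-0.5,0.5,0,0,8.1,1],[-5.8,-0.5,0.5,0,0,8.1,1]]'
cat > wfit.py <<'E'
from h import *
import sys
def rectfit(W,m,name):
    q=W[m&np.isfinite(W[...,2])]
    (cx,cy),s,a=cv2.minAreaRect((q[:,:2]*1000).astype(np.float32))
    print(name,len(q),'c',round(cx,1),round(cy,1),'s',np.round(s,1),'a',round(a,1),'mean',(q.mean(0)*1000).round(1),'z',np.percentile(q[:,2]*1000,[5,50,95]).round(1))
def snap(name):
    o=manip.get_obs(); cal=manip.get_calibration('wrist'); p,d=manip.camera('wrist'); save(name,p)
    return o,cal,p,d,cloud('wrist',d,cal)
E
python3 - <<'E'
from wfit import *
o,cal,p,d,W=snap('w1.png'); print(o['position'],cal['xyz'])
for r in manip.trace('slab','wrist')[:3]:
    print(r['p'],r['box']); rectfit(W,r['pixels'],'trace')
    m=(W[...,2]>.009)&cv2.dilate(r['pixels'].astype(np.uint8),np.ones((9,9))).astype(bool); rectfit(W,m,'z>9mm')
E
```

```text
clock: 3.4
position: [0.5308, -0.1893, 0.2204]
ee_rot: [0.965, 0.261, -0.0, 0.0]
ft_force: [-0.2, 1.1, 0.5]
grip_width: 1.0
grasp_force: 0.0
[ 0.53075429 -0.18925723  0.22035988] [ 0.59687499 -0.14999543  0.34904007]
0.98 [462.0, 137.3, 510.4, 194.9]
trace 2105 c 649.3 -398.7 s [44.4 48.6] a 50.2 mean [ 646.7 -392.1   14.1] z [ 4.5 15.6 17.1]
z>9mm 1832 c 647.8 -397.6 s [44.6 44.9] a 50.4 mean [ 646.4 -393.5   15.5] z [11.7 15.8 17.1]
0.97 [312.4, 332.9, 358.9, 377.7]
trace 1210 c 446.4 -301.1 s [299.9  50.9] a 52.2 mean [ 379.3 -390.3   19.4] z [ 2.8 15.7 17.1]
z>9mm 1368 c 447.9 -301.6 s [300.9  49.2] a 51.7 mean [ 426.8 -337.8   95.7] z [ 11.6  16.3 290.9]
0.93 [110.4, 221.9, 204.4, 302.3]
trace 2940 c 425.2 -164.0 s [104.9 173.9] a 77.0 mean [ 381.5 -151.9   15.6] z [ 4.6 15.9 17.2]
z>9mm 3005 c 432.4 -162.4 s [ 99.7 163.3] a 77.7 mean [ 395.9 -151.1   41.9] z [ 12.5  16.1 225.4]
```

View pics/w1.png

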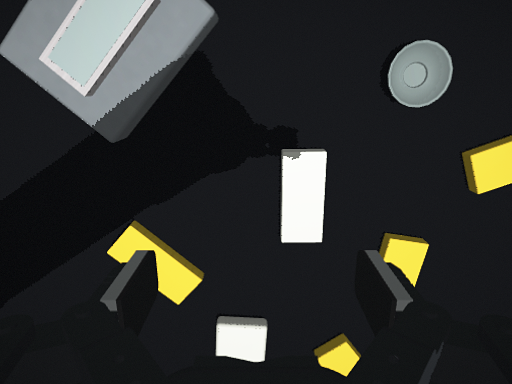

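The wrist picture shows the white slab at (303,196), nearly aligned with the jaws, and the window at the upper left around (100,45); the yellow blocks stay clear of the fingers' path.

Run:
```python
from wfit import *
o,cal,p,d,W=snap('w2.png')
near=np.hypot(W[...,0]-.521,W[...,1]+.251)<.07
m=near&(W[...,2]>.011)&(W[...,2]<.022); rectfit(W,m,'slab')
m=near&(p.min(-1)>190)&(W[...,2]>.011); rectfit(W,m,'slab white')
q=W[m]; print('top mean/med',np.nanmean(q,0), 'bench z',np.nanmedian(W[near&(W[...,2]<.005)][:,2]))
v=np.linalg.svd((q-q.mean(0))[:,:2],full_matrices=False)[2][0]; print('pca',np.degrees(np.arctan2(v[1],v[0])))
near=np.hypot(W[...,0]-.566,W[...,1]+.02)<.09
rectfit(W,near&(W[...,2]>.048)&(W[...,2]<.06),'window')
```

```text
slab 3988 c 523.1 -249.0 s [100.5  45.2] a 30.8 mean [ 525.3 -247.4   16. ] z [14.7 16.  17.2]
slab white 3726 c 523.0 -249.2 s [99.8 43.9] a 30.6 mean [ 524.5 -248.5   16. ] z [14.8 16.  17.2]
top mean/med [ 0.52445259 -0.24853725  0.01603029] bench z 2.9938521859951273e-05
pca -150.3499570209657
window 6091 c 567.8 -18.4 s [45.6 99.3] a 78.4 mean [560.  -19.3  52.4] z [50.9 52.4 53.7]
```

Run:
```python
from h import *
print(manip.tip_reach)
a=go((.523,-.249,.09),down(-59.5));go((.523,-.249,.017),down(-59.5),a)
```

```text
0.014
rows [-0.767  0.982  2.605] [-0.004 -0.003 -0.002] need rows 2.3
rows [0.   0.   1.46] [0. 0. 0.] need rows 1.2
```

```bash
python3 -m pendant '[[-0.3,0.4,0.9,0,0,0,0.5],[-0.6,0.8,1.8,0,0,0,0.5],[-0.77,0.98,2.6,0,0,0,0.5],[-0.77,0.98,2.6,0,0,0,0.5],[-0.77,0.98,2.9,0,0,0,0.5],[-0.77,0.98,3.2,0,0,0,0.5],[-0.77,0.98,3.5,0,0,0,0.5],[-0.77,0.98,3.8,0,0,0,0.5],[-0.77,0.98,4.06,0,0,0,0.5],[-0.77,0.98,4.06,0,0,0,0.5]]'
python3 - <<'E'
from wfit import *
o,cal,p,d,W=snap('w3.png')
E
```

```text
clock: 4.8
position: [0.5215, -0.2504, 0.0161]
ee_rot: [0.965, 0.261, -0.001, -0.0]
ft_force: [0.3, -0.1, -0.4]
grip_width: 0.753
grasp_force: 0.0
```

View pics/w3.png

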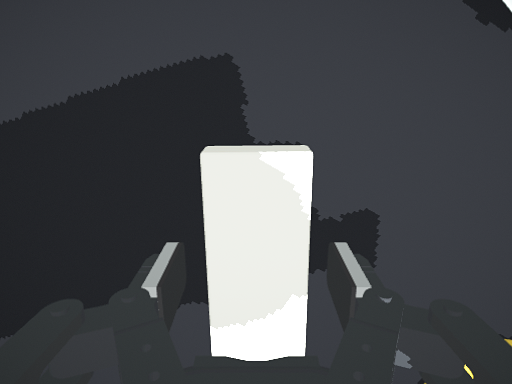

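The slab (centre ~(258,250)) sits squarely between the pads at (165,265) and (350,265); close now.

```bash
python3 -m pendant '[[0,0,0,0,0,0,0.2],[0,0,0,0,0,0,0],[0,0,0,0,0,0,-0.3],[0,0,0,0,0,0,-0.3],[0,0,0,0,0,0,-0.3],[0,0,-0.2,0,0,0,-0.3],[0,0,-0.6,0,0,0,-0.3],[0,0,-1.2,0,0,0,-0.3],[0,0,-2,0,0,0,-0.3],[0,0,-2.4,0,0,0,-0.3]]' 40
python3 - <<'E'
from wfit import *
o,cal,p,d,W=snap('w4.png'); T=R.from_quat(o['ee_rot']).as_matrix(); L=(W-o['position'])@T
m=(p.min(-1)>150)&(np.abs(L[...,1])<.04)&(np.abs(L[...,0])<.08)&(L[...,2]>-.02)&(L[...,2]<.03)
rectfit(L,m,'tool frame')
q=L[m]; A=np.c_[q[:,:2],np.ones(len(q))]; c=np.linalg.lstsq(A,q[:,2],rcond=None)[0]; print('plane',c)
E
```

```text
clock: 6.1
position: [0.5229, -0.2511, 0.1403]
ee_rot: [0.965, 0.261, 0.002, 0.001]
ft_force: [0.4, 1.6, -0.6]
grip_width: 0.504
grasp_force: 41.3
tool frame 5595 c 1.3 -0.5 s [ 43.8 100.2] a 89.8 mean [-12.2   6.    2.1] z [1.2 2.1 3.1]
plane [0.00050046 0.00132621 0.00211169]
```

View pics/w4.png

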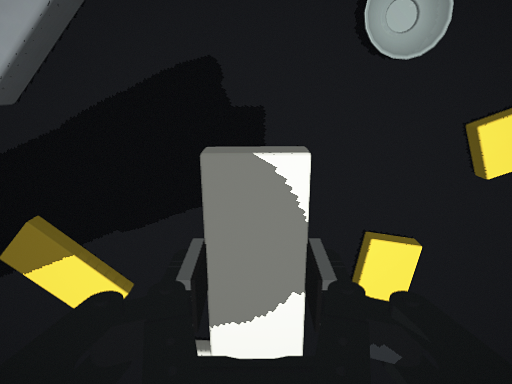

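The slab is held level and square at (255,250) in the picture, centred in the jaws to ~1 mm, and clear of the yellow blocks. Next: hover behind the window to measure it with the same camera.

Run:
```python
from h import *
go((.45,.005,.17),down(-101.8))
```

```text
rows [ 1.317 -5.169 -0.576] [ 0.012 -0.036  5.261] need rows 4.3
```

```bash
python3 -m pendant '[[0.05,-0.2,-0.3,0,0,0.2,-0.3],[0.2,-0.8,-0.58,0,0,0.8,-0.3],[0.4,-1.6,-0.58,0,0,1.6,-0.3],[0.6,-2.4,-0.58,0,0,2.4,-0.3],[0.8,-3.2,-0.58,0,0,3.2,-0.3],[1,-4,-0.58,0,0,4,-0.3],[1.2,-4.7,-0.58,0,0,4.8,-0.3],[1.3,-5.1,-0.58,0,0,5.2,-0.3],[1.3,-5.17,-0.58,0,0,5.26,-0.3],[1.3,-5.17,-0.58,0,0,5.26,-0.3]]'
cat > win.py <<'E'
from wfit import *
import sys
o,cal,p,d,W=snap(sys.argv[1]); T=R.from_quat(o['ee_rot']).as_matrix(); L=(W-o['position'])@T
print(o['position'],o['ft_force'],'th',np.degrees(np.arctan2(T[1,1],T[0,1])),'z',T[:,2])
near=np.hypot(W[...,0]-.567,W[...,1]+.02)<.1
m=near&(W[...,2]>.047)&(W[...,2]<.06)
rectfit(W,m,'win world'); rectfit(L,m,'win tool')
m=(p.min(-1)>130)&(np.abs(L[...,1])<.04)&(np.abs(L[...,0])<.08)&(L[...,2]>-.02)&(L[...,2]<.025)
rectfit(L,m,'slab tool')
E
python3 win.py w5.png
```

```text
clock: 7.4
position: [0.4478, 0.0047, 0.1661]
ee_rot: [0.995, -0.102, -0.0, 0.0]
ft_force: [0.2, -0.6, -0.9]
grip_width: 0.503
grasp_force: 41.3
[0.44778612 0.00472737 0.16611854] [ 0.19995958 -0.62005164 -0.93774455] th -101.7369606848142 z [-2.38927364e-04 -8.36336015e-05 -9.99999968e-01]
win world 5979 c 546.5 -14.0 s [44.8 53.9] a 78.4 mean [547.2 -14.2  52.4] z [51.2 52.4 53.6]
win tool 5979 c 100.4 -1.7 s [44.8 53.9] a 89.9 mean [101.2  -1.7 113.7] z [112.5 113.7 114.9]
slab tool 4941 c 7.1 18.3 s [ 32.5 103.4] a 70.4 mean [31.7  8.6  2. ] z [1. 2. 3.]
```

View pics/w5.png

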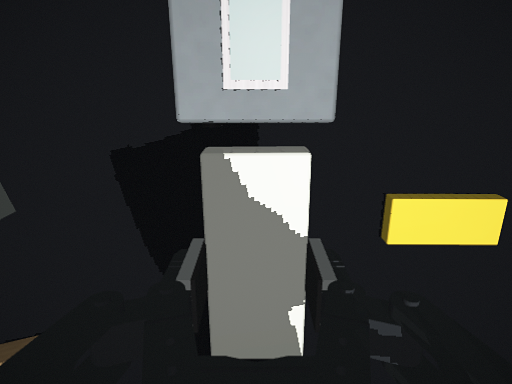

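The window's near end shows at (255,85), in line with the slab (255,150–355). I'll go down to just over window height to compare the two at equal height.

```bash
python3 -m pendant '[[0.05,-0.02,0.2,0,0,0,-0.3],[0.1,-0.02,0.5,0,0,0,-0.3],[0.1,-0.02,0.8,0,0,0,-0.3],[0.1,-0.02,1.1,0,0,0,-0.3],[0.1,-0.02,1.35,0,0,0,-0.3],[0.1,-0.02,1.55,0,0,0,-0.3],[0.1,-0.02,1.66,0,0,0,-0.3],[0.1,-0.02,1.66,0,0,0,-0.3],[0.1,-0.02,1.66,0,0,0,-0.3],[0.1,-0.02,1.66,0,0,0,-0.3]]'
cat > win2.py <<'E'
from wfit import *
import sys
o,cal,p,d,W=snap(sys.argv[1]); T=R.from_quat(o['ee_rot']).as_matrix(); L=(W-o['position'])@T
print(o['position'],o['ft_force'],'th',np.degrees(np.arctan2(T[1,1],T[0,1])))
def edges(zlo,zhi,xlo,xhi,name):
    m=(L[...,2]>zlo)&(L[...,2]<zhi)&(np.abs(L[...,1])<.033)&(L[...,0]>xlo)&(L[...,0]<xhi)
    q=L[m]*1000; print(name,len(q),'z',np.median(q[:,2]).round(1),'x',np.percentile(q[:,0],[.5,99.5]).round(1))
    xs=np.arange(q[:,0].min()+4,q[:,0].max()-4,2); lo=[];hi=[]
    for x in xs:
        y=q[np.abs(q[:,0]-x)<1.2,1]; lo.append(y.min() if len(y) else np.nan); hi.append(y.max() if len(y) else np.nan)
    for n,e in(('lo',lo),('hi',hi)):
        e=np.array(e); k=np.isfinite(e)&(np.abs(e-np.nanmedian(e))<2); c=np.polyfit(xs[k],e[k],1); print('  ',n,'y',np.median(e[k]).round(2),'slope deg',np.degrees(c[0]).round(2))
    ys=[];
    for y in np.arange(-16,17,2):
        x=q[np.abs(q[:,1]-y)<1.2,0]; 
        if len(x): ys.append((x.min(),x.max()))
    print('   xmin,xmax',np.median(ys,0).round(1))
    return m
edges(-.006,.008,-.03,.055,'slab')
z0=o['position'][2]-.052
edges(z0-.005,z0+.005,.04,.16,'win')
E
python3 win2.py w6.png
```

```text
clock: 8.7
position: [0.4532, 0.0055, 0.0836]
ee_rot: [0.995, -0.103, 0.0, -0.0]
ft_force: [0.5, 1.2, -1.1]
grip_width: 0.501
grasp_force: 41.3
[0.45319841 0.00548578 0.0836293 ] [ 0.48166942  1.17592603 -1.11176354] th -101.77409265219455
slab 19071 z 2.0 x [-29.4  50.8]
   lo y -23.14 slope deg -0.48
   hi y 20.76 slope deg -0.1
   xmin,xmax [-30.  51.]
win 10375 z 31.3 x [ 68.4 109.8]
   lo y -22.02 slope deg -0.08
   hi y 22.28 slope deg -0.07
   xmin,xmax [ 68.3 109.9]
```

```bash
python3 -m pendant '[[0.2,0.01,0,0,0,0.01,-0.3],[0.6,0.02,0,0,0,0.02,-0.3],[1.0,0.02,0,0,0,0.02,-0.3],[1.4,0.02,0,0,0,0.02,-0.3],[1.8,0.02,0,0,0,0.02,-0.3],[2.1,0.02,0,0,0,0.02,-0.3],[2.3,0.02,0,0,0,0.02,-0.3],[2.34,0.02,0.1,0,0,0.02,-0.3],[2.34,0.02,0.16,0,0,0.02,-0.3],[2.34,0.02,0.16,0,0,0.02,-0.3]]'
python3 - <<'E'
from wfit import *
o,cal,p,d,W=snap('w7.png'); T=R.from_quat(o['ee_rot']).as_matrix(); L=(W-o['position'])@T
print(o['position'],'th',np.degrees(np.arctan2(T[1,1],T[0,1])))
m=(np.abs(L[...,0])<.06)&(np.abs(L[...,1])<.04)&(p.min(-1)>120)&(L[...,2]<.012)&(L[...,2]>-.01); rectfit(L,m,'slab tool')
print('slab world c', o['position']+T@np.array([.0013,-.0005,.017]))
s,ds=manip.camera('side'); c,dc=manip.camera('scene')
r=lambda im,u,v:cv2.resize(im[v-38:v+38,u-50:u+50],(400,300),interpolation=cv2.INTER_CUBIC)
u,v=265,185;save('cmp7.png',np.vstack([np.hstack([r(s,265,185),r(c,260,195)]),np.hstack([cv2.resize(p,(400,300)),cv2.resize(p[100:256,150:358],(400,300))])]))
E
```

```text
clock: 10.0
position: [0.5667, -0.0193, 0.0749]
ee_rot: [0.995, -0.104, -0.0, -0.0]
ft_force: [-0.7, 0.2, -1.1]
grip_width: 0.502
grasp_force: 41.3
[ 0.56668054 -0.01928668  0.07490521] th -101.92751569898776
slab tool 21160 c 1.1 2.9 s [62.6 99.8] a 89.6 mean [ 7.5 -1.   2.2] z [1.1 2.1 3.1]
slab world c [ 0.56804175 -0.01906149  0.05790414]
```

View pics/cmp7.png

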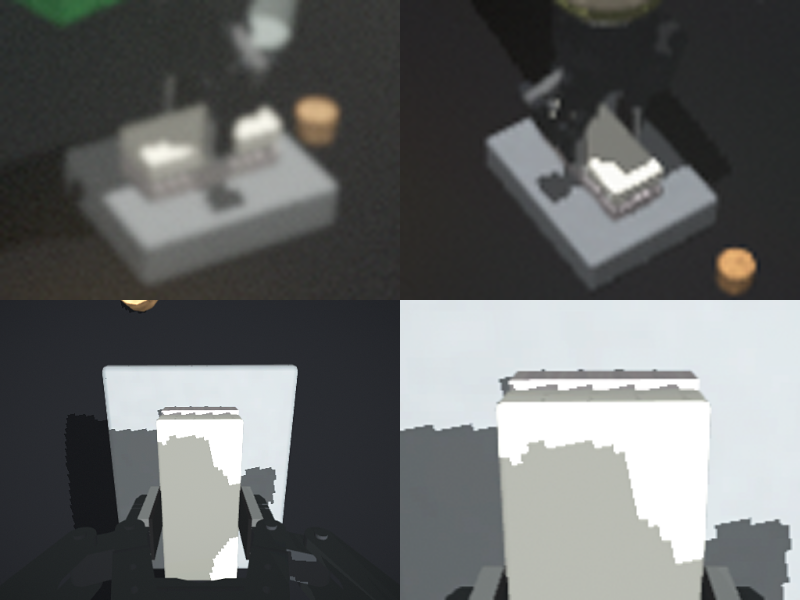

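The slab is over the window, roughly flush; the window's front end shows just beyond the slab's at crop (600,380). I'll measure both front ends in the tool frame.

```bash
cat > front.py <<'E'
from wfit import *
import sys
o,cal,p,d,W=snap(sys.argv[1]); T=R.from_quat(o['ee_rot']).as_matrix(); L=(W-o['position'])@T*1000
print(o['position'],o['ft_force'])
z=L[...,2]; b=(np.abs(L[...,1])<30)&(L[...,0]>40)&(L[...,0]<60)
h=np.histogram(z[b],np.arange(-2,42,2)); print(h[0])
for lo in range(0,38,3):
    q=L[b&(z>=lo)&(z<lo+3)]
    if len(q)<20: continue
    f=q[q[:,0]>np.percentile(q[:,0],60)]
    print(lo,len(q),'xmed/95/99',np.percentile(q[:,0],[50,95,99]).round(1),'y',np.percentile(f[:,1],[1,99]).round(1), 'mid',np.percentile(f[:,1],[1,99]).mean().round(2))
# front-face yaw: x vs y
for n,lo,hi in(('slab',5,15),('win',22,33)):
    q=L[b&(z>lo)&(z<hi)&(np.abs(L[...,1])<19)&(L[...,0]>46)]
    if len(q)>20:
        x0=np.median(q[:,0]);q=q[np.abs(q[:,0]-x0)<2];c=np.polyfit(q[:,1],q[:,0],1);print(n,len(q),'front x',x0.round(2),'slope deg',np.degrees(c[0]).round(2))
E
python3 front.py w8.png
```

```text
[ 0.56713067 -0.01930528  0.07543589] [ 0.90247438  0.4085995  -1.26909487]
[   0 1263 1753  109   90  101   78   89   73   29    1   10  371  134
   53   79   70   44  119 2195  366]
0 2705 xmed/95/99 [45.4 50.1 50.6] y [-22.7  20. ] mid -1.34
3 420 xmed/95/99 [50.2 50.8 51. ] y [-21.7  19.6] mid -1.03
6 135 xmed/95/99 [50.7 50.9 50.9] y [-19.1  19. ] mid -0.04
9 134 xmed/95/99 [50.7 50.9 51. ] y [-18.5  18.8] mid 0.19
12 133 xmed/95/99 [50.7 50.9 50.9] y [-20.4  19.4] mid -0.48
15 58 xmed/95/99 [50.7 50.9 50.9] y [ 3.8 19. ] mid 11.43
21 381 xmed/95/99 [50.5 51.4 51.5] y [-22.8  20.7] mid -1.06
24 173 xmed/95/99 [51.3 51.6 51.7] y [-21.4  20. ] mid -0.69
27 93 xmed/95/99 [51.4 51.6 51.6] y [-20.4  20.3] mid -0.04
30 96 xmed/95/99 [51.4 51.6 51.6] y [-19.8  19.9] mid 0.05
33 137 xmed/95/99 [51.5 57.9 59.8] y [-24.8  27.5] mid 1.32
36 2550 xmed/95/99 [54.9 59.3 59.7] y [-29.2  29.3] mid 0.07
slab 403 front x 50.7 slope deg 0.32
win 623 front x 51.2 slope deg 0.51
```

```bash
python3 -m pendant '[[0.012,0,0.02,0,0,0,-0.3],[0.012,0,0.04,0,0,0,-0.3],[0.012,0,0.06,0,0,0,-0.3],[0.012,0,0.07,0,0,0,-0.3],[0.012,0,0.08,0,0,0,-0.3],[0.012,0,0.08,0,0,0,-0.3],[0.012,0,0.09,0,0,0,-0.3],[0.012,0,0.09,0,0,0,-0.3],[0.012,0,0.09,0,0,0,-0.3],[0.012,0,0.09,0,0,0,-0.3]]'; python3 front.py w9.png
```

```text
clock: 11.45
position: [0.5679, -0.0196, 0.0708]
ee_rot: [0.995, -0.104, -0.0, -0.0]
ft_force: [0.8, 0.2, -0.3]
grip_width: 0.504
grasp_force: 41.3
[ 0.56785858 -0.01957497  0.07078084] [ 0.77196665  0.20395035 -0.32476855]
[   0 1291 1716  114   97  105   80   82   74   40  131   74   62   83
   75   43  497 2461   47    0    0]
0 2734 xmed/95/99 [45.4 50.1 50.7] y [-22.7  19.9] mid -1.43
3 387 xmed/95/99 [50.2 50.9 50.9] y [-21.6  19.8] mid -0.91
6 144 xmed/95/99 [50.7 50.9 51. ] y [-16.4  18.8] mid 1.22
9 138 xmed/95/99 [50.7 50.9 51. ] y [-18.7  18.9] mid 0.12
12 131 xmed/95/99 [50.7 50.9 51. ] y [-20.8  18. ] mid -1.4
15 65 xmed/95/99 [50.6 50.9 50.9] y [ 3.7 18.5] mid 11.1
18 160 xmed/95/99 [50.6 50.9 50.9] y [-19.6  20.2] mid 0.32
21 107 xmed/95/99 [50.7 50.8 50.9] y [-13.1  19.8] mid 3.33
24 110 xmed/95/99 [50.6 50.8 50.9] y [-22.4  20.3] mid -1.04
27 91 xmed/95/99 [50.6 50.8 50.9] y [-20.3  20.3] mid 0.03
30 2127 xmed/95/99 [54.4 59.3 59.8] y [-29.2  29.4] mid 0.09
33 878 xmed/95/99 [54.5 59.2 59.6] y [-29.5  29.5] mid -0.0
slab 408 front x 50.71 slope deg 0.33
win 506 front x 54.14 slope deg -0.08
```

```bash
python3 -m pendant '[[0,0,0.01,0,0,0,-0.3],[0,0,0.01,0,0,0,-0.3],[0,0,0.02,0,0,0,-0.3],[0,0,0.02,0,0,0,-0.3],[0,0,0.02,0,0,0,-0.3],[0,0,0.03,0,0,0,-0.3],[0,0,0.03,0,0,0,-0.3],[0,0,0.03,0,0,0,-0.3],[0,0,0.03,0,0,0,-0.3],[0,0,0.03,0,0,0,-0.3]]'; python3 front.py w10.png | grep -v '^[0-9]'
```

```text
clock: 12.75
position: [0.5679, -0.0196, 0.0701]
ee_rot: [0.995, -0.104, -0.0, -0.0]
ft_force: [-5.3, 1.0, 11.5]
grip_width: 0.499
grasp_force: 42.6
[ 0.5679142  -0.01963555  0.07006228] [-5.27595862  0.97866447 11.53360561]
[   0 1413 1578  125  100   73  101   84   67   64  108   65   72   82
   69   52 1633 1391    3    0    0]
slab 407 front x 50.65 slope deg 0.29
win 671 front x 54.54 slope deg -0.12
```

```bash
python3 -m pendant '[[0,0,-0.008,0,0,0,-0.3],[0,0,-0.008,0,0,0,-0.3],[0,0,-0.008,0,0,0,0.02],[0,0,-0.008,0,0,0,0.05],[0,0,-0.008,0,0,0,0.1],[0,0,-0.008,0,0,0,0.2],[0,0,-0.008,0,0,0,0.4],[0,0,-0.008,0,0,0,0.4],[0,0,-0.5,0,0,0,0.4],[0,0,-1.3,0,0,0,0.4]]' 20
python3 - <<'E'
from h import *
a=go((.466,.010,.19),down(-101.9))
b=go((.45,.10,.25),down(-90),a);
E
```

```text
clock: 14.05
position: [0.567, -0.0196, 0.1341]
ee_rot: [0.995, -0.104, -0.001, 0.0]
ft_force: [1.3, 0.3, -0.5]
grip_width: 0.699
grasp_force: 0.0
rows [-2.101 -0.16  -1.114] [ 0.008  0.016 -0.004] need rows 1.9
rows [-0.684 -1.695 -1.2  ] [ 0.     0.    -1.488] need rows 1.7
```

```bash
python3 -m pendant '[[-0.1,0,-0.6,0,0,0,0.4],[-0.5,0,-1.1,0,0,0,0.4],[-1,0,-1.1,0,0,0,0.4],[-1.4,0,-1.1,0,0,0,0.4],[-1.7,-0.1,-1.1,0,0,0,0.4],[-1.7,-0.1,-1.1,0,0,0,0.4],[-1.7,-0.1,-1.1,0,0,0,0.4],[-1.7,-0.1,-1.1,0,0,0,0.4],[-1.7,-0.1,-1.1,0,0,0,0.4],[-1.7,-0.1,-1.1,0,0,0,0.4]]'
python3 - <<'E'
from wfit import *
o,cal,p,d,W=snap('w11.png'); T=R.from_quat(o['ee_rot']).as_matrix(); print(o['position'])
near=np.hypot(W[...,0]-.568,W[...,1]+.019)<.1
rectfit(W,near&(W[...,2]>.062)&(W[...,2]<.075),'slab')
rectfit(W,near&(W[...,2]>.030)&(W[...,2]<.045),'box')
q=W[near&(W[...,2]>.064)&(W[...,2]<.075)];c=np.linalg.lstsq(np.c_[q[:,:2],np.ones(len(q))],q[:,2],rcond=None)[0];print('tilt',c[:2],np.median(q[:,2]))
save('w11.png',cv2.resize(p[:260],(800,406)))
E
```

```text
clock: 15.3
position: [0.4858, 0.0027, 0.1892]
ee_rot: [0.995, -0.104, -0.0, 0.0]
ft_force: [0.7, -0.4, -0.2]
grip_width: 0.701
grasp_force: 0.0
[0.4858471  0.00269929 0.18919124]
slab 9024 c 565.4 -18.0 s [44.8 93.4] a 78.3 mean [568.3 -18.5  68.1] z [66.9 68.1 69.3]
box 15831 c 556.3 -16.0 s [121.2 124.7] a 78.0 mean [556.3 -15.6  38. ] z [36.6 38.  39.3]
tilt [ 7.16643234e-05 -3.02232229e-04] 0.0680711237375761
```

View pics/w11.png

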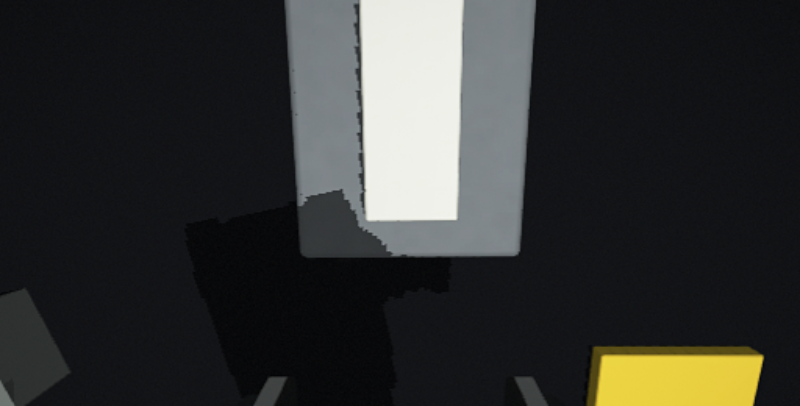

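The slab sits flat (top 68.1 mm, no tilt) and is centred on the light box (crop: slab (362–460, 0–219)). Now look at the tall tube.

Run:
```python
from h import *
go((.41,.228,.26),down(-61))
```

```text
rows [-2.415 -4.093 -1.417] [ 1.000e-03  2.000e-03 -5.118e+00] need rows 4.0
```

```bash
python3 -m pendant '[[-0.2,-0.3,-0.4,0,0,-0.5,0.5],[-0.6,-1,-0.9,0,0,-1.2,0.5],[-1.1,-1.8,-1.4,0,0,-2.2,0.5],[-1.5,-2.6,-1.4,0,0,-3.3,0.5],[-2,-3.4,-1.4,0,0,-4.3,0.5],[-2.4,-4.1,-1.4,0,0,-5.1,0.5],[-2.4,-4.1,-1.4,0,0,-5.1,0.5],[-2.4,-4.1,-1.4,0,0,-5.1,0.5],[-2.4,-4.1,-1.4,0,0,-5.1,0.5],[-2.4,-4.1,-1.4,0,0,-5.1,0.5]]'
cat > tube.py <<'E'
from wfit import *
import sys
o,cal,p,d,W=snap(sys.argv[1]); print(o['position'])
P=p.astype(int); blue=(P[...,2]>P[...,0]+50)&(P[...,2]>P[...,1]+20)
m=blue&(W[...,2]>.113)&(W[...,2]<.127); rectfit(W,m,'tall top')
(c,r)=cv2.minEnclosingCircle((W[m][:,:2]*1000).astype(np.float32)); print('circle',c,r)
m=blue&(W[...,2]>.073)&(W[...,2]<.09)
if m.sum()>20: rectfit(W,m,'short top')
c=np.array(c)/1000; a=go((c[0],c[1],.16),down(-61)); go((c[0],c[1],.105),down(-61),a)
E
python3 tube.py w12.png
```

```text
clock: 16.6
position: [0.4111, 0.2275, 0.2594]
ee_rot: [0.969, 0.248, 0.0, -0.0]
ft_force: [-0.5, 0.3, 0.0]
grip_width: 0.751
grasp_force: 0.0
[0.41107955 0.22748276 0.2593817 ]
tall top 1767 c 484.8 270.0 s [33.9 33.8] a 28.5 mean [484.9 270.  120.1] z [119.  120.1 121.3]
circle (484.7686767578125, 269.90972900390625) 17.42495346069336
short top 1361 c 472.1 383.2 s [26.5 34.7] a 29.3 mean [473.5 383.1  79.8] z [76.9 80.  81.3]
rows [ 1.7   -0.03   1.988] [-0.002 -0.001 -0.027] need rows 2.1
rows [0.  0.  1.1] [0. 0. 0.] need rows 0.9
```

View pics/w12.png

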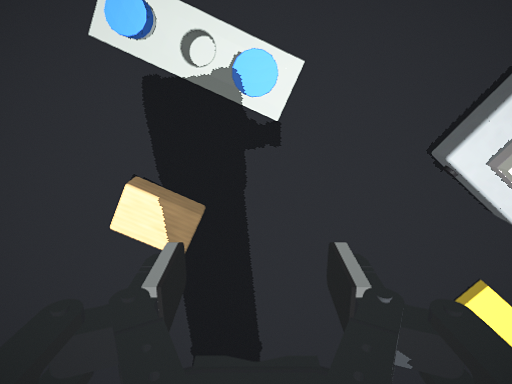

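The tall tube's cap is at (255,72), the short one's at (128,15). Approach the cap from above.

```bash
python3 -m pendant '[[0.6,-0.02,0.4,0,0,0,0.5],[1.2,-0.03,0.8,0,0,0,0.5],[1.7,-0.03,1.2,0,0,0,0.5],[1.7,-0.03,1.6,0,0,0,0.5],[1.7,-0.03,2,0,0,0,0.5],[1.7,-0.03,2.4,0,0,0,0.5],[1.7,-0.03,2.75,0,0,0,0.5],[1.7,-0.03,3.0,0,0,0,0.5],[1.7,-0.03,3.09,0,0,0,0.5],[1.7,-0.03,3.09,0,0,0,0.5]]'
python3 -m pendant '[[0,0,0,0,0,0,0.2],[0,0,0,0,0,0,0],[0,0,0,0,0,0,-0.2],[0,0,0,0,0,0,-0.5],[0,0,0,0,0,0,-0.5],[0,0,0,0,0,0,-0.5],[0,0,0,0,0,0,-0.5],[0,0,0,0,0,0,-0.5],[0,0,0,0,0,0,-0.5],[0,0,0,0,0,0,-0.5]]' 40
python3 - <<'E'
from wfit import *
o,cal,p,d,W=snap('w13.png');print(o['position'],o['ft_force'],o['grip_width'])
E
```

```text
clock: 17.9
position: [0.4846, 0.2706, 0.1049]
ee_rot: [0.968, 0.249, 0.0, -0.0]
ft_force: [-0.3, 1.2, -0.3]
grip_width: 0.748
grasp_force: 0.0
clock: 19.15
position: [0.4848, 0.2707, 0.1052]
ee_rot: [0.968, 0.249, 0.0, -0.0]
ft_force: [-0.5, -1.3, 5.8]
grip_width: 0.381
grasp_force: 39.8
[0.48480912 0.27069854 0.10523045] [-0.50610094 -1.30810335  5.80551058] 0.38118134703588746
```

View pics/w13.png

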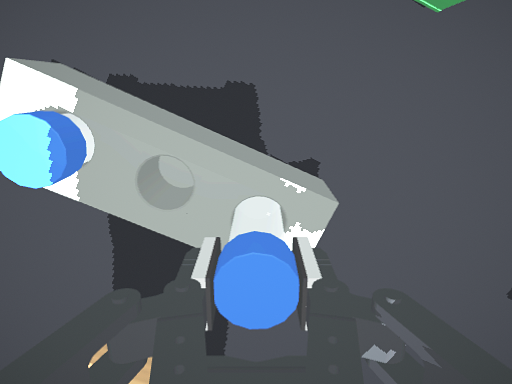

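The cap at (257,280) is held between the pads. Draw straight up.

```bash
python3 -m pendant '[[0,0,-0.1,0,0,0,-0.5],[0,0,-0.4,0,0,0,-0.5],[0,0,-0.8,0,0,0,-0.5],[0,0,-1.2,0,0,0,-0.5],[0,0,-1.6,0,0,0,-0.5],[0,0,-2.0,0,0,0,-0.5],[0,0,-2.4,0,0,0,-0.5],[0,0,-2.8,0,0,0,-0.5],[0,0,-3.0,0,0,0,-0.5],[0,0,-3.0,0,0,0,-0.5]]'
python3 - <<'E'
from wfit import *
o,cal,p,d,W=snap('w14.png'); T=R.from_quat(o['ee_rot']).as_matrix(); L=(W-o['position'])@T*1000
P=p.astype(int); blue=(P[...,2]>P[...,0]+50)&(P[...,2]>P[...,1]+20)
q=L[blue&(np.abs(L[...,0])<40)&(np.abs(L[...,1])<40)&(L[...,2]<40)]
print(len(q),'top z',np.percentile(q[:,2],[2,20,50]),'x',np.percentile(q[:,0],[1,99]),'y',np.percentile(q[:,1],[1,99]))
s,ds=manip.camera('side');c,dc=manip.camera('scene');save('c14.png',cv2.resize(np.hstack([s,c]),(800,300)))
z=.12*1; mid=np.array([.569,-.019,.188])
# tilt: fingers outward in vertical plane through window azimuth 0
Rt=R.from_euler('y',-45,degrees=True).as_matrix()@down(-90)
print('tool z',Rt[:,2])
tcp=mid-Rt[:,2]*.0427; print('tcp',tcp)
a=go((.47,.05,.30),down(-85)); b=go(tcp,Rt,a)
E
```

```text
clock: 20.45
position: [0.4846, 0.2707, 0.2555]
ee_rot: [0.968, 0.249, 0.001, -0.0]
ft_force: [0.2, 0.8, -1.2]
grip_width: 0.385
grasp_force: 39.7
6822 top z [-15.93192389 -15.21330324 -14.62879723] x [-15.49833709  17.12535615] y [-16.41930832  15.15859593]
tool z [ 0.70710678  0.         -0.70710678]
tcp [ 0.53880654 -0.019       0.21819346]
rows [-2.376  3.724 -0.916] [0.003 0.008 2.984] need rows 3.6
rows [1.251 1.495 1.636] [-0.245  5.621  0.593] need rows 4.2
```

View pics/c14.png

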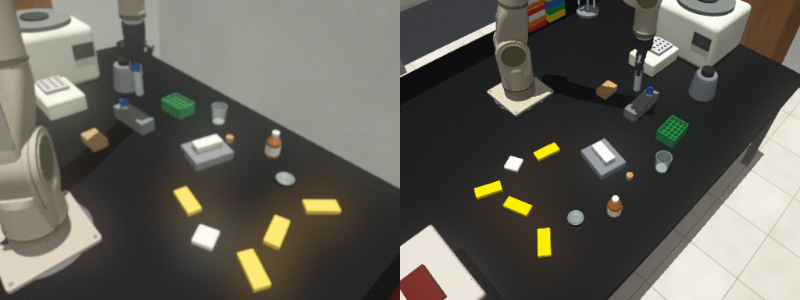

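The tube is out of the rack and upright in the gripper (side view (137,75)); the slab is seated on the window (207,143), and the short tube is still in the rack. Now carry it over and tilt.

```bash
python3 -m pendant '[[-0.2,0.2,-0.3,0,0,0.1,-0.5],[-0.5,0.8,-0.7,0,0,0.6,-0.5],[-0.8,1.3,-0.9,0,0,1,-0.5],[-1.2,1.9,-0.9,0,0,1.5,-0.5],[-1.6,2.5,-0.9,0,0,2,-0.5],[-1.9,3,-0.9,0,0,2.4,-0.5],[-2.2,3.5,-0.9,0,0,2.8,-0.5],[-2.4,3.7,-0.9,0,0,3,-0.5],[-2.4,3.7,-0.9,0,0,3,-0.5],[-2.4,3.7,-0.9,0,0,3,-0.5]]'
python3 - <<'E'
from h import *
mid=np.array([.569,-.019,.188]);Rt=R.from_euler('y',-45,degrees=True).as_matrix()@down(-90)
go(mid-Rt[:,2]*.0427,Rt)
E
```

```text
clock: 21.85
position: [0.4686, 0.0518, 0.2997]
ee_rot: [0.999, 0.044, -0.0, -0.0]
ft_force: [-0.1, 0.4, 0.1]
grip_width: 0.383
grasp_force: 39.7
rows [1.275 1.534 1.63 ] [-0.245  5.622  0.592] need rows 4.2
```

```bash
python3 -m pendant '[[0.1,0.1,0.1,0,0.4,0,-0.5],[0.3,0.4,0.3,-0.05,1.3,0.1,-0.5],[0.5,0.6,0.6,-0.1,2.2,0.2,-0.5],[0.7,0.8,0.8,-0.15,3.1,0.3,-0.5],[0.9,1,1.1,-0.2,4,0.4,-0.5],[1.1,1.3,1.3,-0.2,4.8,0.5,-0.5],[1.2,1.5,1.5,-0.24,5.4,0.6,-0.5],[1.28,1.53,1.63,-0.24,5.62,0.6,-0.5],[1.28,1.53,1.63,-0.24,5.62,0.6,-0.5],[1.28,1.53,1.63,-0.24,5.62,0.6,-0.5]]'
cat > fin.py <<'E'
from wfit import *
o=manip.get_obs();T=R.from_quat(o['ee_rot']).as_matrix();print(o['position'],o['joint_pos'].round(2),np.abs(o['joint_velocities']).max())
print('tilt',np.degrees(np.arccos(-T[2,2])),'mid',o['position']+T[:,2]*.0427)
S,C=[manip.camera(k) for k in('side','scene')]
for cam,(p,d) in(('side',S),('scene',C)):
    W=cloud(cam,d); n=np.hypot(W[...,0]-.569,W[...,1]+.019)<.065
    rectfit(W,n&(p.min(-1)>100)&(W[...,2]>.06)&(W[...,2]<.078),cam+' slab')
    P=p.astype(int);q=W[(P[...,2]>P[...,0]+50)&(W[...,2]>.15)]
    print(cam,'cap',len(q),np.median(q,0) if len(q) else '')
r=lambda im,u,v:cv2.resize(im[v-75:v+75,u-100:u+100],(400,300))
save('fin.png',np.hstack([r(S[0],265,160),r(C[0],260,170)]))
E
python3 fin.py
```

```text
clock: 23.1
position: [0.5393, -0.0196, 0.2188]
ee_rot: [0.924, -0.001, 0.382, 0.0]
ft_force: [0.7, 0.9, -0.0]
grip_width: 0.384
grasp_force: 39.7
[ 0.53926882 -0.01959529  0.21883916] [-0.61 -0.37  0.45  2.38  0.7   0.38 -2.25] 0.005656324761738867
tilt 44.97556158601533 mid [ 0.56944937 -0.01963806  0.18863282]
side slab 408 c 566.2 -22.5 s [ 46.7 101.6] a 79.4 mean [563.7 -23.9  65. ] z [61.8 65.2 67.2]
side cap 31 [ 0.51639439 -0.02968946  0.21775056]
scene slab 397 c 568.9 -21.0 s [ 47.3 102.6] a 81.2 mean [572.4 -21.9  67.8] z [62.6 68.  71.6]
scene cap 80 [ 0.5442087  -0.02199211  0.23027606]
```

View pics/fin.png

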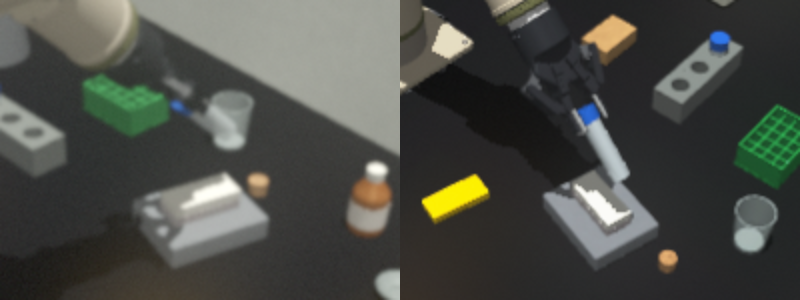

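The tube is held at 45° over the slab (right panel: cap (588,115), foot (618,175)), with the slab seated flush on the window and the short tube in the rack. Handing in.

```bash
python3 -c "
from workcell import manip
print(manip.hand_in())"
```

```text
the job is handed in; nothing more can be done
None
```

Job handed in at about 23 s: the slab is released on the window, flat and flush to within what the wrist camera could resolve (well under 1 mm), and the tall tube is held still at 45°, its middle about 12 cm above the middle of the slab's top; the short tube is still in the rack.

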